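Flip the refill flag of the empty bay in a painting-oil rack

TASK

One bay of the three-bay oil-bottle rack is empty. Call for a refill: with a fingertip under the free edge of that bay's metal flag, tip the flag over its hinge and press it down gently until it lies fully flat on its rear rest, ribbed face up. Only push the flag, never pinch it; leave the other two flags, the bottles, the jar and the dish as they are, and finish clear of everything.

Things in the scene. Friction and masses are not known exactly. Their poses are not given: they have to be found in the camera images.
- bay_b_hinge (a point): Middle of the hinge axle of the EMPTY bay, 60 mm above the desk. Its x axis points level from the hinge to the bay's bottle seat (to the robot's left), y runs along the axle (toward the robot), z up. Steel cheeks (22 mm wide, tops 71 mm above the desk) stand 24 to 28 mm either side of this point. Rubber buffers 13 mm in diameter carry the level flag 30 mm before and 30 mm behind the axle.
- flag_b_edge (a point): Middle of the free edge of the empty bay's flag; moves with it. The flag is a leaf 3 mm thick, 40 mm wide along y, reaching 68 mm from axle to free edge (a round hem 6 mm thick); its middle plane passes through the axle. The 18 mm high foot board ends 42 mm before the axle, so under the last 26 mm of the lying flag there is open space down to the desk, 57 mm. x axis: from free edge to hinge.
- flag_b (a joint): Flag of the EMPTY bay, the one to flip. Angle in rad: 0 = lying level on the front rest, toward the robot's right, plain face up; 1.57 = upright; 3.14 (end stop) = lying level on the rear rest, toward the bottle seat, three-ribbed face up. Friction hinge: it stays at any angle where it is left (0.3 to 0.8 N at the free edge moves it). Starts at 0 to 0.2.
- flag_a (a joint): Flag of a bay that holds a bottle; to be left lying as it is. Angle in rad: 0 = lying level on the front rest, toward the robot's right, plain face up; 1.57 = upright; 3.14 (end stop) = lying level on the rear rest, toward the bottle seat, three-ribbed face up. Friction hinge: it stays at any angle where it is left (0.3 to 0.8 N at the free edge moves it). Starts at 0 to 0.2.
- flag_c (a joint): Flag of the other bay that holds a bottle; to be left as it is. Angle in rad: 0 = lying level on the front rest, toward the robot's right, plain face up; 1.57 = upright; 3.14 (end stop) = lying level on the rear rest, toward the bottle seat, three-ribbed face up. Friction hinge: it stays at any angle where it is left (0.3 to 0.8 N at the free edge moves it). Starts at 0 to 0.2.
- bay_a_hinge (a point): Hinge of a bay that holds a bottle, placed and turned in it as bay_b_hinge is in the empty bay. The three equal bays stand side by side, 68 mm apart along the axle, in an order that varies.
- bay_c_hinge (a point): Hinge of the other bay that holds a bottle, likewise.
- bay_b_seat (a point): Bottom of the round hole (44 mm wide, 12 mm deep) of the empty bay, 102 mm behind its hinge and 26 mm above the desk.
- bay_a_seat (a point): The like point in bay a, under its bottle.
- bay_c_seat (a point): The like point in bay c, under its bottle.
- oil_bottle_a: Brown bottle 40 mm in diameter and 74 mm high, loose, standing in the hole of bay a; origin at the centre of its underside, z up. Its top is 100 mm above the desk.
- oil_bottle_c: An equal bottle, standing in the hole of bay c.
- jar: Blue jar with white cap, 45 mm in diameter and 70 mm high, loose on the desk beyond the plate, to the left of the work; origin under its centre. To be left alone.
- dish: Small paint dish, 49 mm wide and 20 mm high, loose on the desk behind the plate stand, to the left of the rack; origin under its centre. To be left alone.
Not all that is in view belongs to the job. What is shaped like the oil_bottle_a but green or purple is not meant.

How it is judged:
At the end, for the whole second after the job is handed in: The empty bay's flag lies flat on its rear rest (within 0.1 rad of its end stop) and is still; the other two flags still lie on their front rests (under 0.35 rad); both bottles stand upright in their holes (within 10 mm); jar and dish are where they were (within 15 mm) (value of joint flag_b above 3.04 rad and velocity of joint flag_b between -0.05 and 0.05 rad/s and value of joint each of flag_a, flag_c below 0.35 rad and distance between oil_bottle_a and bay_a_seat below 0.01 m and angle between each of oil_bottle_a, oil_bottle_c's own z axis and vertical below 0.1 rad and distance between oil_bottle_c and bay_c_seat below 0.01 m and distance of each of jar, dish from where it was at the start of the episode below 0.015 m); the robot touches nothing.
It fails at once if the flag of a filled bay is raised (over 0.4 rad) (value of joint any of flag_a, flag_c above 0.4 rad).
It fails at once if the flag is pinched or forced (over 30 N between fingers and flag) (contact force between the fingers and flag_b above 30 N).
It fails at once if a bottle is lifted or shifted more than 10 mm (distance of any of oil_bottle_a, oil_bottle_c from where it was at the start of the episode above 0.01 m).
It fails at once if the jar or the dish is lifted or shifted more than 15 mm (distance of any of jar, dish from where it was at the start of the episode above 0.015 m).
It also fails if it takes over 42 s, if anything falls off the work surface, if the arm or the gripper's body presses on something with over 40 N, if the wrist force passes 120 N, or if a joint passes its speed limit or range.

ROBOT

A 6-joint arm with a two-finger parallel gripper is mounted at the origin on a cart in front of the work surface, level with it; the furniture and walls round the work are solid. World frame = base frame: x ahead of the robot, y to its left, z up, the work surface at z = 0. Lengths are in m, angles in rad, forces in N, time in s.
With the tool pointing down it reaches from about 0.25 to 0.85 m from the base axis. Payload 12.5 kg.
Tool frame: the origin (TCP) lies at the very end of the fingers, on their centre line; the grasp point (between the pads) lies 19 mm behind it; z points along the fingers, x is the direction in which the jaws open and shut, and the axes are right-handed (so a half turn about z gives the same grasp; the last joint's range is limited). The gripper opens to 93 mm and grips with 3 to 60 N. Pads are 15 mm wide; open, the fingers measure 128 mm over their backs; the gripper's body (75 mm by 188 mm) begins 65 mm behind the grasp point.
Start: joints at [-1.392, 0.351, 1.652, -0, 1.139, -0.085], TCP at [0.143, -0.531, 0.219] pointing down, gripper open.
Joint ranges: [-2.75, 2.75], [-0.79, 2.1], [0.01, 2.65], [-1.57, 4.71], [0.07, 3.14], [-2.87, 2.87]. Speed limits (rad/s): [2.22, 2.22, 2.79, 3.14, 3.14, 3.14].

INTERFACE

Orientations are given as a unit quaternion [x, y, z, w].
In Python, from workcell import r, optics, workorder gives the robot as it stands. The module is installed in compiled form; this text tells all that it offers.
- The arm moves only by the tool carry_out, never from a script. Its argument "moves" is a list of rows, each an object with "offset": the shift along the world's x, y, z in mm, a list of three; "dr": the turn, a rotation vector about the world's x, y, z in degrees, a list of three; "claw": the finger opening in mm, from 0 to 93. A call has 1 to 20 rows; each row shifts and turns the commanded pose from where the row before left it; what a row does not reach is not made up. A row lasts 1/8 s, in which the tool goes at most 62.5 mm and 10.7 degrees, less where a joint would pass 70% of its speed; a pose out of reach is approached as far as the arm can. A call with a gripper value outside its range is refused whole. The fingers move at their own pace and stop on an object; the grip force is fixed at half the most. Time passes only in rows, so rows that do not move let the fingers close. It gives the time, the measured TCP pose, the force and the opening at its end, in the units of the state.
- r.get_obs(): the state, without advancing time (a new reading comes with each control period).
- optics.camera(name): name is "scene" or "top" or "wrist"; returns the picture (384x512x3 uint8, blue, green, red); there is no depth.
- optics.camera_info(name): a dict with "mtx" (3x3 intrinsics, pixels), "k1" (the pictures are not rectified: a ray, as slopes to the right and down, at radius r is drawn at 1 + k1 r^2 times it, then the intrinsics apply), "rvec" (rotation vector, rad) and "tvec" (3), from world to camera coordinates, as OpenCV has them. Camera axes: x right, y down, z forward; pixel columns grow to the right and rows downward; lengths in m; the calibration is good to about 2 mm. A picture is of the moment at which its call begins: read the wrist's pose just before it. camera_info takes no time and is no camera call; for the wrist camera it gives the pose at the moment of the call.
- workorder.close_job(): hands the job in, once; it reports no verdict.
Trained networks look in the newest picture that a camera, given by its name, has taken for a name from the list of things; names that differ only in an ending like _2 or _b are one class to them, and where a whole thing is asked for, a point or a joint stands for the part that bears it (a point fixed in the world has none). Each returns a list of dicts, best first, with "score" (0 to 1); they miss things now and then, are a little off and sometimes report something else, mostly with a low value. They report only what shows in the picture. A call takes as long as a camera call. They do not tell look-alikes from the thing itself.
- optics.silhouettes(camera, thing): "pixels" (384x512 bool, what is visible of it) and "box" ([centre column, centre row, width, height] in pixels, round what is visible of it).
The state is a dict: "clock": time; "qpos": joint angles; "joint_vel": joint speeds; "joint_torque": joint torques, N m; "position": TCP position; "ee_rot": TCP orientation; "contact_force": force on the tool from outside, world axes, zero at the start; "wrist_torque": the same for the moment, N m; "width": finger opening in m.
Only numpy, scipy, OpenCV 4.12 (cv2) and the standard library are available. Lean on these libraries where they do the work, as an engineer would, in place of code of your own. Each camera call takes 0.05 s, during which the arm holds its last target.

## Working session

There is one attempt and no reset: what is moved stays moved. The work goes in short steps, Python scripts to look and compute and a tool call to move; the robot and the scene stay as the last step left them, time stands still between calls to the robot, and variables do not carry over. Pictures are saved under pics/ and viewed, and the job is handed in when it is done.

Besides the shell and the picture viewer there is one more tool, called after "Call:" in YAML: its name, and indented under it one key for each argument. carry_out: Moves the arm, as the interface text tells. Its arguments: {"type":"object","properties":{"moves":{"type":"array","items":{"type":"object","properties":{"offset":{"type":"array","items":{"type":"number"}},"dr":{"type":"array","items":{"type":"number"}},"claw":{"type":"number"}}}}},"required":["moves"]}

```bash
mkdir -p pics
cat > h.py <<'E'
import numpy as np, cv2
from workcell import r, optics, workorder
def snap(n,f):
    im=optics.camera(n); cv2.imwrite('pics/'+f,im); return im
def cam(n):
    i=optics.camera_info(n); return i
def proj(i,P):
    P=np.atleast_2d(P).astype(float); d=np.array([i['k1'],0,0,0,0.])
    return cv2.projectPoints(P.reshape(-1,1,3),np.array(i['rvec'],float),np.array(i['tvec'],float),np.array(i['mtx'],float),d)[0].reshape(-1,2)
def ray(i,uv):
    d=np.array([i['k1'],0,0,0,0.])
    n=cv2.undistortPoints(np.array(uv,float).reshape(-1,1,2),np.array(i['mtx'],float),d).reshape(-1,2)
    R=cv2.Rodrigues(np.array(i['rvec'],float))[0]; t=np.array(i['tvec'],float).ravel()
    o=-R.T@t; D=np.c_[n,np.ones(len(n))]@R
    return o,D
def atz(i,uv,z):
    o,D=ray(i,uv); return o+D*((z-o[2])/D[:,2])[:,None]
E
python3 - <<'E'
from h import *
for n in('scene','top','wrist'):
    snap(n,n+'0.png'); i=cam(n); o,D=ray(i,[[256,192]]); print(n,o,D)
o=r.get_obs(); print(o['clock'],o['position'],o['ee_rot'],o['contact_force'])
E
```

```text
scene [-0.53881392  0.50278348  0.64983863] [[ 0.80625008 -0.40616682 -0.4302396 ]]
top [ 0.47181608 -0.0379509   0.92515913] [[ 0.11515239  0.01890493 -0.99358266]]
wrist [ 0.21369419 -0.51118397  0.38437942] [[-0.24776911 -0.06935975 -0.96639506]]
0.15 [ 0.14336686 -0.53071334  0.21824894] [ 7.93933269e-01 -6.08004741e-01 -3.21867287e-04 -3.10068750e-04] [-0.21872362 -0.25874601  0.05895319]
```

View pics/scene0.png

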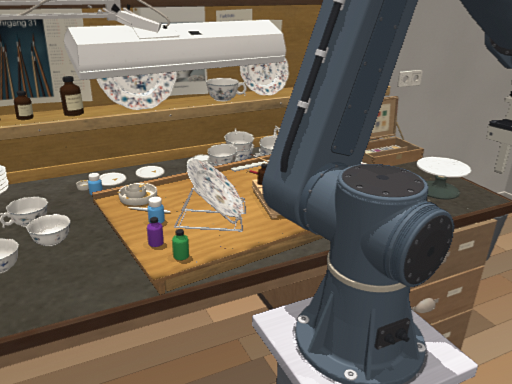

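View pics/top0.png

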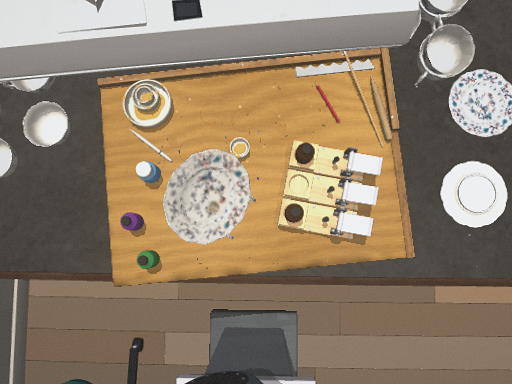

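View pics/wrist0.png

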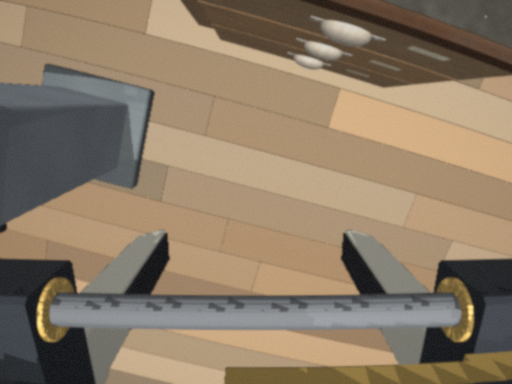

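Run:
```python
from h import *
im=optics.camera('top'); i=cam('top')
for n in('flag_b','flag_b_edge','bay_b_hinge','oil_bottle_a','dish','jar'):
    s=optics.silhouettes('top',n)
    for d in s: 
        c=d['box']; print(n,round(d['score'],2),np.round(c,1))
        if n=='flag_b':
            m=d['pixels'].astype(np.uint8); print(cv2.minAreaRect(np.argwhere(m)[:,::-1].astype(np.float32)))
c=im[125:250,265:400]; cv2.imwrite('pics/topc.png',cv2.resize(c,None,fx=5,fy=5,interpolation=cv2.INTER_CUBIC)[:600])
```

```text
flag_b 0.73 [363.  192.4  36.6  23.2]
((359.7837829589844, 192.7972869873047), (34.68818283081055, 18.083887100219727), 9.462322235107422)
flag_b 0.64 [354.3 224.1  38.8  21.7]
((354.5540771484375, 223.67567443847656), (34.52378463745117, 17.91948890686035), 9.462322235107422)
flag_b 0.63 [363.2 163.8  35.6  24.1]
((364.2164306640625, 162.77349853515625), (32.324073791503906, 17.436460494995117), 10.007980346679688)
flag_b 0.17 [240.5 149.5  21.6  16.8]
((239.5, 147.0), (20.0, 19.0), 90.0)
flag_b_edge 0.73 [359.1 195.7  38.4  22.4]
bay_b_hinge 0.9 [328.6 190.9  90.9  40.1]
bay_b_hinge 0.5 [240.1 147.8  22.9  16.8]
bay_b_hinge 0.22 [335.1 161.8  93.8  41.2]
oil_bottle_a 0.85 [149.2 258.1  24.1  18.7]
oil_bottle_a 0.8 [304.1 151.9  21.6  21.7]
oil_bottle_a 0.68 [131.2 220.9  24.7  18.8]
oil_bottle_a 0.51 [293.6 212.1  18.1  18.9]
dish 0.66 [239.9 148.4  20.9  16.9]
jar 0.69 [149.4 171.4  21.5  21.9]
```

View pics/topc.png

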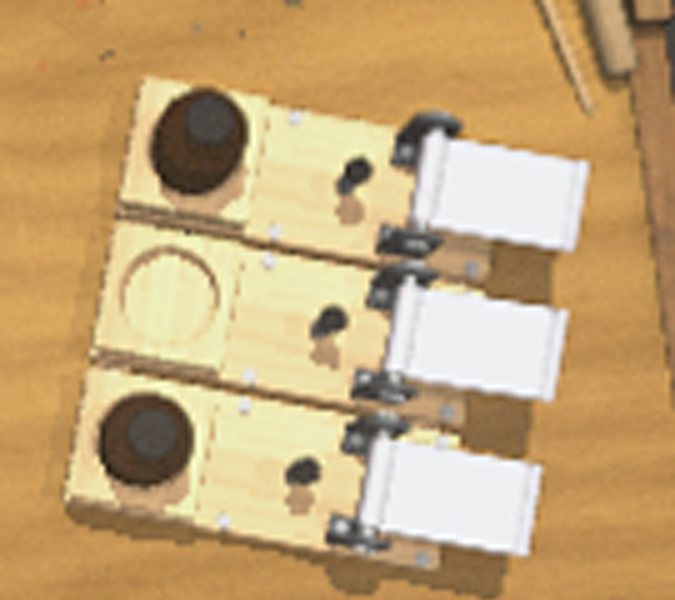

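Run:
```python
from h import *
i=cam('top')
uv=lambda x,y:[265+x/5,125+y/5]
L={'hinge':(401,330),'edge':(560,354),'hA':(428,184),'eA':(578,205),'hC':(375,482),'eC':(534,508)}
for k,v in L.items(): print(k,atz(i,[uv(*v)],.06).round(4))
print('hole',atz(i,[uv(169,296)],.038).round(4))
for n,p in {'stack':(475,193),'plate2':(483,100),'boardR':(410,250),'boardR2':(390,60),'lampedge':(420,30),'bowl':(445,50)}.items(): print(n,atz(i,[p],.03).round(3))
print('lamp .4',atz(i,[(250,60),(420,40)],.4).round(3))
```

```text
hinge [[ 0.5761 -0.2171  0.06  ]]
edge [[ 0.5661 -0.2865  0.06  ]]
hA [[ 0.6411 -0.2297  0.06  ]]
eA [[ 0.6323 -0.2956  0.06  ]]
hC [[ 0.5093 -0.2053  0.06  ]]
eC [[ 0.4987 -0.2742  0.06  ]]
hole [[ 0.5932 -0.1175  0.038 ]]
stack [[ 0.578 -0.518  0.03 ]]
plate2 [[ 0.795 -0.546  0.03 ]]
boardR [[ 0.448 -0.367  0.03 ]]
boardR2 [[ 0.89  -0.332  0.03 ]]
lampedge [[ 0.965 -0.405  0.03 ]]
bowl [[ 0.916 -0.462  0.03 ]]
lamp .4 [[ 0.717 -0.018  0.4  ]
 [ 0.747 -0.253  0.4  ]]
```

```bash
python3 - <<'E'
from h import *
a=cam('top');b=cam('scene')
def tri(u,v):
    o,d=ray(a,[u]);p,e=ray(b,[v]); d=d[0];e=e[0]
    A=np.c_[d,-e]; s=np.linalg.lstsq(A,p-o,rcond=None)[0]
    return (o+d*s[0]).round(3),(p+e*s[1]).round(3)
print('stand',tri((476,193),(443,168)))
print('stand l/r rims',tri((442,193),(416,167)), atz(a,[(442,193),(507,193)],.1))
E
python3 - <<'E'
import sys; sys.path.insert(0,'.')
from h import *
im=cv2.imread('pics/scene0.png'); cv2.imwrite('pics/sc.png',cv2.resize(im[100:260,240:512],None,fx=2.9,fy=2.9))
E
```

```text
stand (array([ 0.579, -0.526,  0.019]), array([ 0.448, -0.666,  0.079]))
stand l/r rims (array([ 0.575, -0.434,  0.049]), array([ 0.463, -0.563,  0.094])) [[ 0.56893849 -0.41087621  0.1       ]
 [ 0.57027701 -0.54754262  0.1       ]]
```

View pics/sc.png

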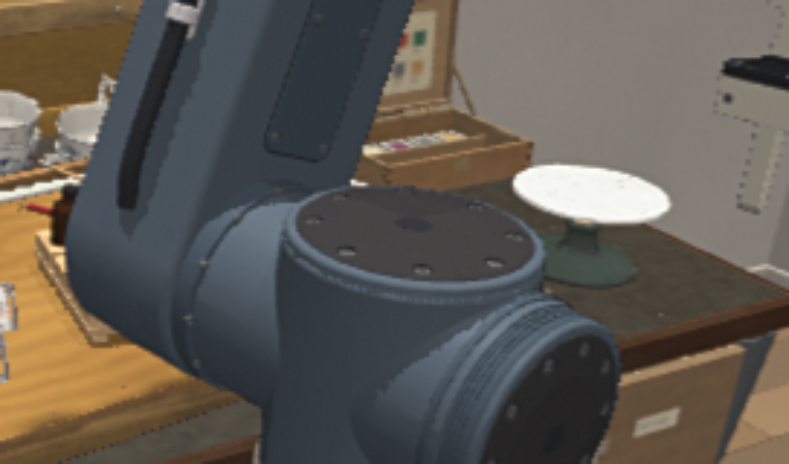

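Call:
carry_out:
  moves:
    - {"offset": [0,0,40],"dr": [0,0,8],"claw": 0}
    - {"offset": [0,0,40],"dr": [0,0,8],"claw": 0}
    - {"offset": [40,15,0],"dr": [0,0,8],"claw": 0}
    - {"offset": [40,15,0],"dr": [0,0,8],"claw": 0}
    - {"offset": [40,15,0],"dr": [0,0,8],"claw": 0}
    - {"offset": [40,15,0],"dr": [0,0,8],"claw": 0}
    - {"offset": [40,15,0],"dr": [0,0,8],"claw": 0}
    - {"offset": [40,15,0],"dr": [0,0,9],"claw": 0}
    - {"offset": [40,15,0],"claw": 0}
    - {"offset": [40,15,0],"claw": 0}
    - {"offset": [40,10,0],"claw": 0}
    - {"claw": 0}
    - {"claw": 0}

```text
schema error: expected keys offset, dr, claw
```

Run:
```python
from h import *
o=r.get_obs(); print(o['clock'],o['position'],o['ee_rot'],o['contact_force'],o['qpos'].round(2),o['width'])
snap('wrist','w1.png');snap('scene','s1.png')
i=cam('wrist');b=np.array([.576,-.217,.06]);x=np.array([.177,.984,0])
print(proj(i,[b,b-.068*x,[.641,-.23,.06],[.509,-.205,.06]]).round(0))
```

```text
0.5 [ 0.14341729 -0.53094162  0.21860684] [ 7.93964641e-01 -6.07963935e-01 -3.29222421e-05 -3.14742999e-05] [-0.47746108  0.59665456  0.42438591] [-1.39  0.35  1.65  0.    1.14 -0.08] 0.09304183887241615
[[ 121. -155.]
 [ 140. -224.]
 [ 199.    2.]
 [  57. -202.]]
```

View pics/w1.png

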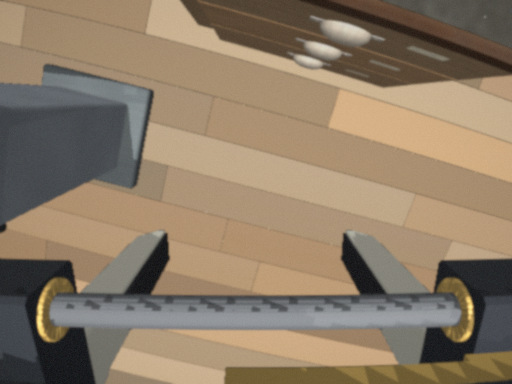

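View pics/s1.png

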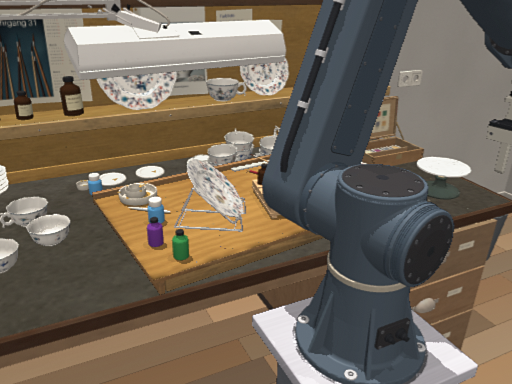

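Every row must carry all three keys.

Call:
carry_out:
  moves:
    - {"offset": [0,0,40],"dr": [0,0,8],"claw": 0}
    - {"offset": [0,0,40],"dr": [0,0,8],"claw": 0}
    - {"offset": [40,15,0],"dr": [0,0,8],"claw": 0}
    - {"offset": [40,15,0],"dr": [0,0,8],"claw": 0}
    - {"offset": [40,15,0],"dr": [0,0,8],"claw": 0}
    - {"offset": [40,15,0],"dr": [0,0,8],"claw": 0}
    - {"offset": [40,15,0],"dr": [0,0,8],"claw": 0}
    - {"offset": [40,15,0],"dr": [0,0,9],"claw": 0}
    - {"offset": [40,15,0],"dr": [0,0,0],"claw": 0}
    - {"offset": [40,15,0],"dr": [0,0,0],"claw": 0}
    - {"offset": [40,10,0],"dr": [0,0,0],"claw": 0}
    - {"offset": [0,0,0],"dr": [0,0,0],"claw": 0}
    - {"offset": [0,0,0],"dr": [0,0,0],"claw": 0}

```text
clock: 2.22
position: [0.5029, -0.4011, 0.2985]
ee_rot: [0.996, -0.086, -0.0, -0.0]
contact_force: [-0.5, -0.7, -0.1]
width: 0.0005
```

Run:
```python
from h import *
o=r.get_obs(); print(o['clock'],o['position'],o['ee_rot'],o['contact_force'],o['qpos'].round(2),o['width'])
snap('wrist','w2.png');snap('scene','s2.png')
i=cam('wrist');b=np.array([.576,-.217,.06]);x=np.array([.177,.984,0])
print(proj(i,[b,b-.068*x,[.641,-.23,.06],[.509,-.205,.06]]).round(0))
```

```text
2.225 [ 0.50292591 -0.4010947   0.29845613] [ 9.96282126e-01 -8.61501716e-02 -2.69726046e-04 -2.73789329e-05] [-0.45452168 -0.66645274 -0.1481616 ] [-0.75  0.46  1.29 -0.    1.39 -0.57] 0.0004995219935093998
[[293.  -8.]
 [292.  56.]
 [353.  -6.]
 [231.  -9.]]
```

View pics/w2.png

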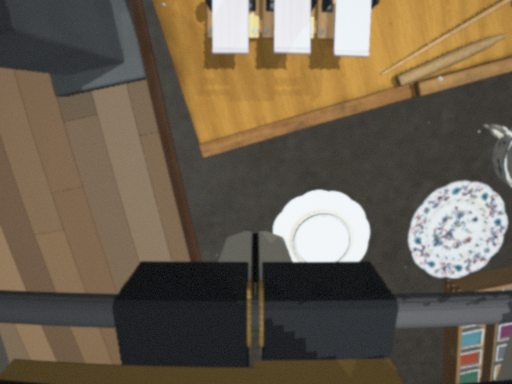

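View pics/s2.png

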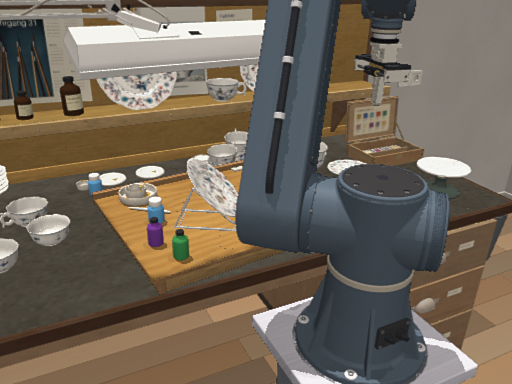

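Run:
```python
from h import *
a=cam('top');w=cam('wrist');b=cam('scene')
def tri(u,v):
    o,d=ray(a,[u]);p,e=ray(w,[v]); d=d[0];e=e[0]
    s=np.linalg.lstsq(np.c_[d,-e],p-o,rcond=None)[0]
    return ((o+d*s[0]+p+e*s[1])/2).round(4),np.linalg.norm(o+d*s[0]-p-e*s[1]).round(4)
P,_=tri((474.5,193.5),(322,232)); print('plate',P,_,proj(b,P))
P,_=tri((477,192.5),(322,240)); print('plate inner',P,_,proj(b,P))
im=cv2.imread('pics/w2.png'); cv2.imwrite('pics/w2c.png',cv2.resize(im[0:80,200:390],None,fx=4,fy=4,interpolation=cv2.INTER_CUBIC))
```

```text
plate [ 0.5747 -0.5097  0.0421] 0.0013 [[377.3741288 171.9979502]]
plate inner [ 0.5853 -0.5574 -0.0362] 0.0036 [[383.32196483 189.5368654 ]]
```

View pics/w2c.png

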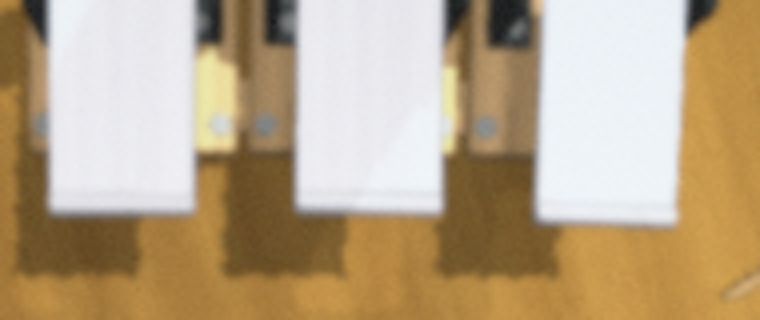

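Call:
carry_out:
  moves:
    - {"offset": [8,0,0],"dr": [8.86,-1.59,0],"claw": 0}
    - {"offset": [8,0,0],"dr": [8.86,-1.59,0],"claw": 0}
    - {"offset": [8,0,0],"dr": [8.86,-1.59,0],"claw": 0}
    - {"offset": [8,0,0],"dr": [8.86,-1.59,0],"claw": 0}
    - {"offset": [8,0,0],"dr": [8.86,-1.59,0],"claw": 0}
    - {"offset": [0,0,0],"dr": [0,0,0],"claw": 0}
    - {"offset": [0,0,0],"dr": [0,0,0],"claw": 0}

```text
clock: 3.2
position: [0.5432, -0.4012, 0.2993]
ee_rot: [0.921, -0.08, 0.035, -0.379]
contact_force: [0.3, -0.6, 0.4]
width: 0.0003
```

Run:
```python
from h import *
o=r.get_obs(); print(o['clock'],o['position'],o['ee_rot'],o['contact_force'],o['qpos'].round(2),o['width'])
from scipy.spatial.transform import Rotation as R
print(R.from_quat(o['ee_rot']).as_matrix().round(3))
im=snap('wrist','w3.png');snap('scene','s3.png')
i=cam('wrist');b=np.array([.576,-.217,.06]);x=np.array([.177,.984,0])
print(proj(i,[b,b-.068*x,[.641,-.23,.06],[.509,-.205,.06]]).round(0))
```

```text
3.2 [ 0.54317392 -0.40115621  0.29932982] [ 0.92117231 -0.07967675  0.03522121 -0.37927913] [ 0.25397764 -0.55112     0.36559234] [-0.92  0.81  0.9   0.59  1.96 -0.67] 0.00034207708362458586
[[ 0.985 -0.12   0.125]
 [-0.174 -0.7    0.693]
 [ 0.004 -0.704 -0.71 ]]
[[255. 183.]
 [255. 227.]
 [302. 184.]
 [207. 183.]]
```

View pics/w3.png

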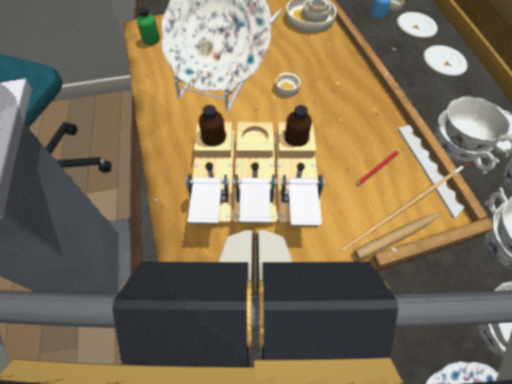

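View pics/s3.png

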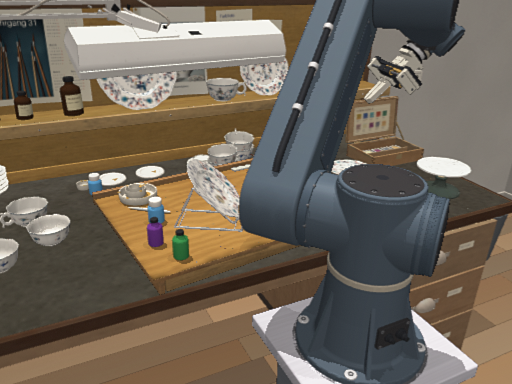

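Run:
```python
from h import *
im=cv2.imread('pics/w3.png'); cv2.imwrite('pics/w3c.png',cv2.resize(im[110:235,180:330],None,fx=4.8,fy=4.8,interpolation=cv2.INTER_CUBIC))
```

```text
(no output)
```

View pics/w3c.png

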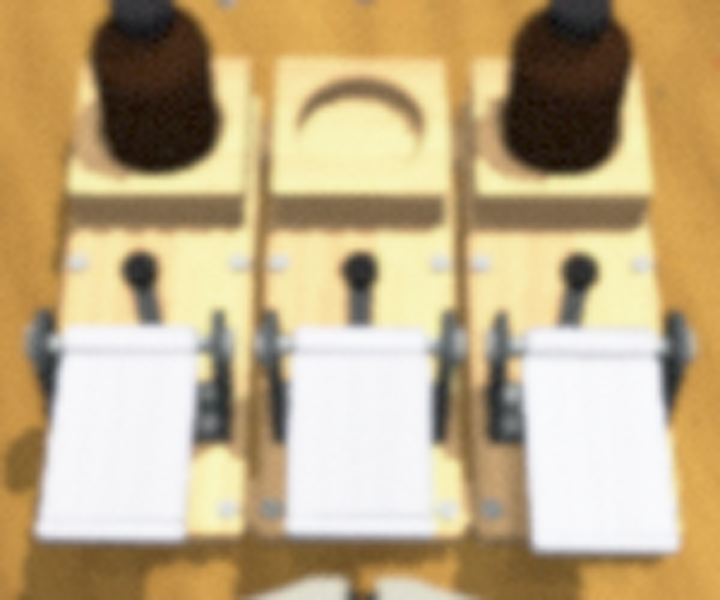

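Run:
```python
from h import *
a=cam('top');w=cam('wrist')
def tri(u,v):
    o,d=ray(a,[u]);p,e=ray(w,[v]); d=d[0];e=e[0]
    s=np.linalg.lstsq(np.c_[d,-e],p-o,rcond=None)[0]
    return ((o+d*s[0]+p+e*s[1])/2).round(4),np.linalg.norm(o+d*s[0]-p-e*s[1]).round(4)
print('edge',tri((377,195.8),(255.2,220.8)))
print('hinge',tri((345.2,190.8),(255.2,181.3)))
print(atz(w,[(255.2,181.3),(255.2,220.8),(255.2,226)],.06))
for z in(.06,.066,.073): print(z,atz(w,[(255.2,220.8)],z)-[0.574,-.215,z], atz(a,[(377,195.8)],z)-[0.574,-.215,z])
```

```text
edge (array([ 0.5645, -0.2823,  0.0748]), np.float64(0.0))
hinge (array([ 0.5761, -0.2164,  0.0635]), np.float64(0.0001))
[[ 0.57660212 -0.21429659  0.06      ]
 [ 0.56583745 -0.27549631  0.06      ]
 [ 0.56451897 -0.28299264  0.06      ]]
0.06 [[-0.00816255 -0.06049631  0.        ]] [[-7.87667212e-03 -7.15222224e-02 -5.55111512e-17]]
0.066 [[-0.00868451 -0.06324425  0.        ]] [[-8.53070611e-03 -6.97983454e-02 -5.55111512e-17]]
0.073 [[-9.29347663e-03 -6.64501900e-02  1.38777878e-17]] [[-9.29374577e-03 -6.77871555e-02 -4.16333634e-17]]
```

Call:
carry_out:
  moves:
    - {"offset": [2.5,14.5,-48],"dr": [0,0,0],"claw": 0}
    - {"offset": [2.5,14.5,-48],"dr": [0,0,0],"claw": 0}
    - {"offset": [2.5,14.5,-48],"dr": [0,0,0],"claw": 0}
    - {"offset": [2.5,14.5,-48],"dr": [0,0,0],"claw": 0}
    - {"offset": [2.5,14,-14],"dr": [0,0,0],"claw": 0}
    - {"offset": [2.5,14,-14],"dr": [0,0,0],"claw": 0}
    - {"offset": [0,0,0],"dr": [0,0,0],"claw": 0}
    - {"offset": [0,0,0],"dr": [0,0,0],"claw": 0}

```text
clock: 4.3
position: [0.5589, -0.3157, 0.0801]
ee_rot: [0.921, -0.079, 0.036, -0.38]
contact_force: [-0.7, -0.2, -0.6]
width: 0.0004
```

Run:
```python
from h import *
o=r.get_obs(); print(o['clock'],o['position'],o['contact_force'],o['qpos'].round(2))
im=snap('wrist','w4.png');im=snap('top','t4.png'); cv2.imwrite('pics/t4c.png',cv2.resize(im[110:300,265:450],None,fx=3,fy=3))
```

```text
4.3 [ 0.55893131 -0.31573563  0.08008666] [-0.68810996 -0.179311   -0.55962055] [-0.83  0.92  1.24  0.6   1.53 -0.86]
```

View pics/w4.png

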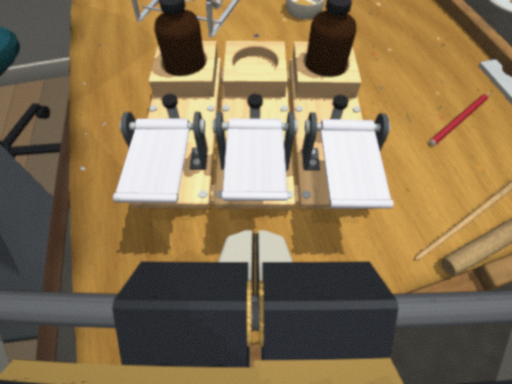

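View pics/t4c.png

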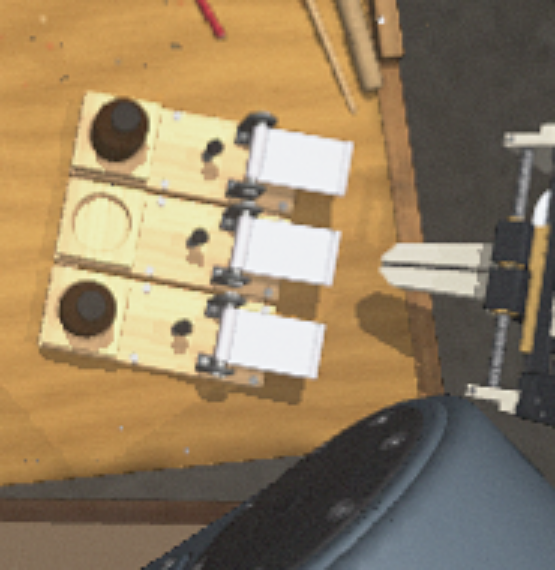

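```bash
cat > plan.py <<'E'
from h import *
h=np.array([.576,-.216,.06]);bx=np.array([.176,.984,0]);bx/=np.linalg.norm(bx);k=np.sqrt(.5)
def tcp(th):
    t=np.radians(th);d=np.array([-np.cos(t),np.sin(t)]);n=np.array([np.sin(t),np.cos(t)]);nf=np.array([k,k])
    phi=45
    if th<=45: C=65*d-3*nf+14*np.array([k,-k]);T=C-7.5*nf
    elif th<=135: C=51*d-(3*(135-th)/90+0)*n-1*n; T=C-7.5*nf
    else: T=43.5*d-1*n; phi=180-th
    return T,phi
if __name__=='__main__':
    for th in list(range(0,181,9)):
        T,phi=tcp(th); P=h+bx*T[0]/1e3+[0,0,T[1]/1e3]
        print(th,phi,T.round(1),(P*1e3).round(1))
E
python3 plan.py
```

```text
0 45 [-62.5 -17.3] [ 565.  -277.5   42.7]
9 45 [-61.7  -7.2] [ 565.1 -276.8   52.8]
18 45 [-59.3   2.8] [ 565.6 -274.4   62.8]
27 45 [-55.4  12.2] [ 566.2 -270.6   72.2]
36 45 [-50.1  20.9] [ 567.2 -265.3   80.9]
45 45 [-43.5  28.6] [ 568.3 -258.8   88.6]
54 45 [-38.3  33.8] [ 569.3 -253.7   93.8]
63 45 [-31.5  38.6] [ 570.5 -247.    98.6]
72 45 [-24.   42.2] [ 571.8 -239.6  102.2]
81 45 [-16.   44.6] [ 573.2 -231.8  104.6]
90 45 [-7.8 45.7] [ 574.6 -223.7  105.7]
99 45 [ 0.5 45.4] [ 576.1 -215.5  105.4]
108 45 [ 8.6 43.8] [ 577.5 -207.5  103.8]
117 45 [16.4 40.9] [ 578.9 -199.8  100.9]
126 45 [23.6 36.7] [ 580.2 -192.7   96.7]
135 45 [30.1 31.5] [ 581.3 -186.4   91.5]
144 36 [34.6 26.4] [ 582.1 -181.9   86.4]
153 27 [38.3 20.6] [ 582.7 -178.3   80.6]
162 18 [41.1 14.4] [ 583.2 -175.6   74.4]
171 9 [42.8  7.8] [ 583.5 -173.9   67.8]
180 0 [43.5  1. ] [ 583.7 -173.2   61. ]
```

Call:
carry_out:
  moves:
    - {"offset": [1.8,10.7,-11.2],"dr": [0,0,0],"claw": 0}
    - {"offset": [1.8,10.7,-11.2],"dr": [0,0,0],"claw": 0}
    - {"offset": [1.8,10.7,-11.2],"dr": [0,0,0],"claw": 0}
    - {"offset": [1.8,10.7,-11.2],"dr": [0,0,0],"claw": 0}
    - {"offset": [0,0,0],"dr": [0,0,0],"claw": 0}
    - {"offset": [0,0,0],"dr": [0,0,0],"claw": 0}

```text
clock: 5.15
position: [0.5658, -0.2724, 0.0341]
ee_rot: [0.92, -0.08, 0.035, -0.381]
contact_force: [1.2, 0.4, -0.8]
width: 0.0007
```

Run:
```python
from h import *
o=r.get_obs(); print(o['clock'],o['position'],o['contact_force'],o['qpos'].round(2))
im=snap('wrist','w5.png');cv2.imwrite('pics/w5c.png',im)
```

```text
5.15 [ 0.56579966 -0.27243903  0.03408507] [ 1.23667649  0.3682255  -0.78887232] [-0.79  0.95  1.32  0.63  1.42 -0.89]
```

View pics/w5.png

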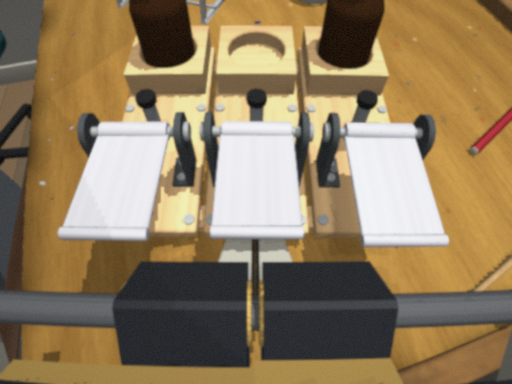

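Call:
carry_out:
  moves:
    - {"offset": [0,0,7],"dr": [0,0,0],"claw": 0}
    - {"offset": [0,-1,7],"dr": [0,0,0],"claw": 0}
    - {"offset": [0,-1,7],"dr": [0,0,0],"claw": 0}
    - {"offset": [0,0,8],"dr": [0,0,0],"claw": 0}
    - {"offset": [0.3,1.9,4.7],"dr": [0,0,0],"claw": 0}
    - {"offset": [0.3,1.9,4.7],"dr": [0,0,0],"claw": 0}
    - {"offset": [0.5,2.7,4.3],"dr": [0,0,0],"claw": 0}
    - {"offset": [0.5,2.7,4.3],"dr": [0,0,0],"claw": 0}
    - {"offset": [0,0,0],"dr": [0,0,0],"claw": 0}
    - {"offset": [0,0,0],"dr": [0,0,0],"claw": 0}

```text
clock: 6.45
position: [0.5672, -0.2648, 0.0807]
ee_rot: [0.92, -0.08, 0.035, -0.381]
contact_force: [0.1, 0.5, 0.2]
width: 0.0001
```

Run:
```python
from h import *
o=r.get_obs(); print(o['clock'],o['position'],o['contact_force'])
im=snap('wrist','w6.png')
```

```text
6.45 [ 0.5671787  -0.26479362  0.08074906] [0.09660352 0.49221841 0.19427424]
```

View pics/w6.png

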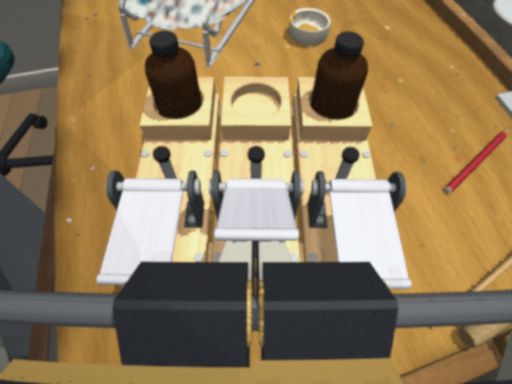

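Call:
carry_out:
  moves:
    - {"offset": [0.6,3.2,3.9],"dr": [0,0,0],"claw": 0}
    - {"offset": [0.6,3.3,3.9],"dr": [0,0,0],"claw": 0}
    - {"offset": [1,5.1,5.2],"dr": [0,0,0],"claw": 0}
    - {"offset": [1.2,6.7,4.8],"dr": [0,0,0],"claw": 0}
    - {"offset": [1.3,7.4,3.6],"dr": [0,0,0],"claw": 0}
    - {"offset": [1.4,7.8,2.4],"dr": [0,0,0],"claw": 0}
    - {"offset": [1.4,8.1,1.1],"dr": [0,0,0],"claw": 0}
    - {"offset": [1.5,8.2,-0.3],"dr": [0,0,0],"claw": 0}
    - {"offset": [0,0,0],"dr": [0,0,0],"claw": 0}

```text
clock: 7.62
position: [0.5763, -0.2144, 0.1054]
ee_rot: [0.92, -0.079, 0.035, -0.381]
contact_force: [-1.4, -1.1, 0.1]
width: 0.0004
```

Run:
```python
from h import *
o=r.get_obs(); print(o['clock'],o['position'],o['contact_force'])
im=snap('wrist','w7.png');im=snap('top','t7.png'); cv2.imwrite('pics/t7c.png',cv2.resize(im[110:300,265:450],None,fx=3,fy=3))
```

```text
7.625 [ 0.57628844 -0.2143802   0.10543841] [-1.40803478 -1.08113265  0.05906229]
```

View pics/w7.png

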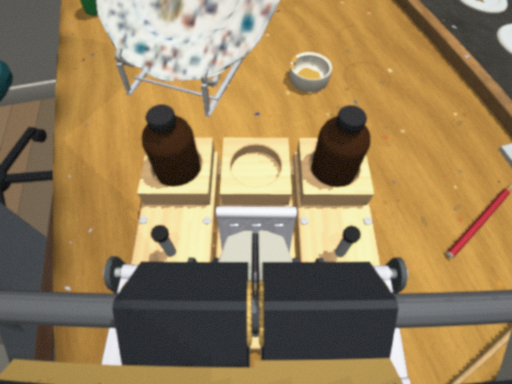

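View pics/t7c.png

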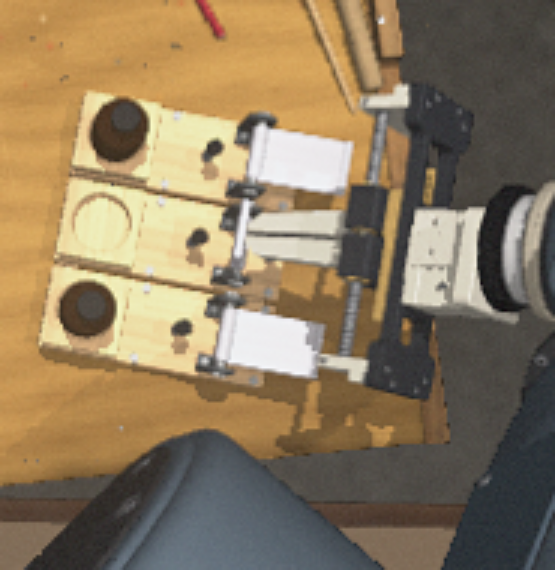

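Call:
carry_out:
  moves:
    - {"offset": [1.4,8,-1.6],"dr": [0,0,0],"claw": 0}
    - {"offset": [1.4,7.7,-2.9],"dr": [0,0,0],"claw": 0}
    - {"offset": [1.3,7.1,-4.2],"dr": [0,0,0],"claw": 0}
    - {"offset": [1.1,6.3,-5.2],"dr": [0,0,0],"claw": 0}
    - {"offset": [0.4,2.2,-2.5],"dr": [-4.43,0.8,0],"claw": 0}
    - {"offset": [0.4,2.2,-2.5],"dr": [-4.43,0.8,0],"claw": 0}
    - {"offset": [0.3,1.8,-2.9],"dr": [-4.43,0.8,0],"claw": 0}
    - {"offset": [0.3,1.8,-2.9],"dr": [-4.43,0.8,0],"claw": 0}
    - {"offset": [0.3,1.4,-3.1],"dr": [-4.43,0.8,0],"claw": 0}
    - {"offset": [0.3,1.4,-3.1],"dr": [-4.43,0.8,0],"claw": 0}
    - {"offset": [0,0,0],"dr": [0,0,0],"claw": 0}

```text
clock: 9.1
position: [0.5836, -0.174, 0.0746]
ee_rot: [0.984, -0.084, 0.014, -0.156]
contact_force: [0.7, -0.2, -0.4]
width: 0.0001
```

Run:
```python
from h import *
o=r.get_obs(); print(o['clock'],o['position'],o['contact_force'])
im=snap('wrist','w8.png');im=snap('top','t8.png'); cv2.imwrite('pics/t8c.png',cv2.resize(im[110:300,265:450],None,fx=3,fy=3))
```

```text
9.1 [ 0.58356711 -0.17396633  0.07460169] [ 0.65560429 -0.18633068 -0.42831734]
```

View pics/w8.png

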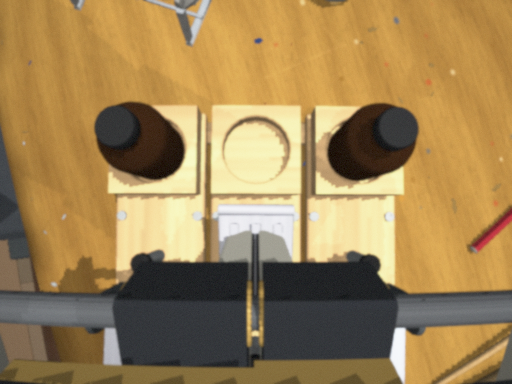

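View pics/t8c.png

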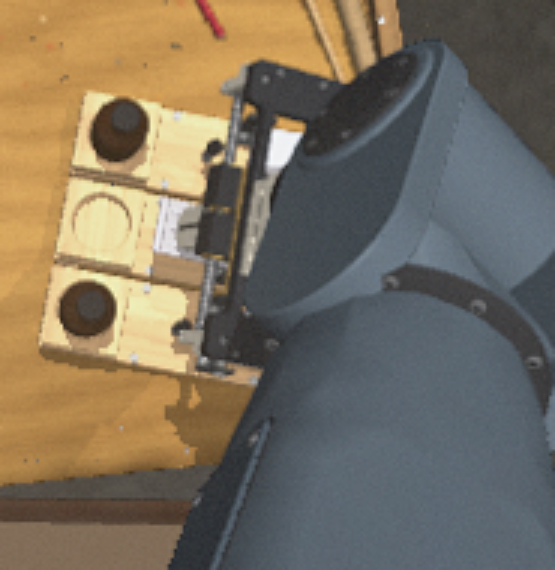

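Call:
carry_out:
  moves:
    - {"offset": [0.1,0.8,-3.3],"dr": [-4.43,0.8,0],"claw": 0}
    - {"offset": [0.1,0.8,-3.3],"dr": [-4.43,0.8,0],"claw": 0}
    - {"offset": [0,0.3,-2.5],"dr": [-4.43,0.8,0],"claw": 0}
    - {"offset": [0,0.3,-1.5],"dr": [-4.43,0.8,0],"claw": 0}
    - {"offset": [0,0,-1],"dr": [0,0,0],"claw": 0}
    - {"offset": [0,0,-0.5],"dr": [0,0,0],"claw": 0}
    - {"offset": [0,0,0],"dr": [0,0,0],"claw": 0}

```text
clock: 10.07
position: [0.5834, -0.1736, 0.0623]
ee_rot: [0.996, -0.087, -0.001, -0.001]
contact_force: [-0.4, 0.4, 0.5]
width: 0.0007
```

Call:
carry_out:
  moves:
    - {"offset": [0,0,-0.5],"dr": [0,0,0],"claw": 0}
    - {"offset": [0,0,-0.5],"dr": [0,0,0],"claw": 0}
    - {"offset": [0,0,0],"dr": [0,0,0],"claw": 0}

```text
clock: 10.45
position: [0.5836, -0.1734, 0.0617]
ee_rot: [0.996, -0.086, -0.0, 0.0]
contact_force: [-1.8, -1.2, 4.1]
width: 0.0002
```

Call:
carry_out:
  moves:
    - {"offset": [0,0,-0.4],"dr": [0,0,0],"claw": 0}
    - {"offset": [0,0,0],"dr": [0,0,0],"claw": 0}

```text
clock: 10.7
position: [0.5837, -0.1734, 0.0616]
ee_rot: [0.996, -0.086, -0.0, 0.0]
contact_force: [-2.9, -1.6, 7.7]
width: 0.0008
```

Call:
carry_out:
  moves:
    - {"offset": [0,0,3],"dr": [0,0,0],"claw": 0}
    - {"offset": [0,0,20],"dr": [0,0,0],"claw": 0}
    - {"offset": [0,0,40],"dr": [0,0,0],"claw": 0}
    - {"offset": [0,0,40],"dr": [0,0,0],"claw": 0}
    - {"offset": [0,0,40],"dr": [0,0,0],"claw": 0}
    - {"offset": [-5,-40,20],"dr": [0,0,0],"claw": 0}
    - {"offset": [-10,-50,0],"dr": [0,0,0],"claw": 0}
    - {"offset": [-10,-50,0],"dr": [0,0,0],"claw": 0}
    - {"offset": [-10,-50,0],"dr": [5,0,0],"claw": 0}
    - {"offset": [0,-20,0],"dr": [10,0,0],"claw": 0}
    - {"offset": [0,0,0],"dr": [10,0,0],"claw": 0}
    - {"offset": [0,0,0],"dr": [5,0,0],"claw": 0}
    - {"offset": [0,0,0],"dr": [0,0,0],"claw": 0}
    - {"offset": [0,0,0],"dr": [0,0,0],"claw": 0}

```text
clock: 12.45
position: [0.5489, -0.3827, 0.225]
ee_rot: [0.963, -0.083, -0.022, -0.257]
contact_force: [0.2, -0.5, -0.6]
width: 0.0003
```

Run:
```python
from h import *
o=r.get_obs(); print(o['clock'],o['position'],o['contact_force'])
im=snap('wrist','w9.png');im=snap('top','t9.png'); cv2.imwrite('pics/t9c.png',cv2.resize(im[110:260,265:420],None,fx=4,fy=4,interpolation=cv2.INTER_CUBIC))
for n in('oil_bottle_a','dish','jar'):
    for d in optics.silhouettes('top',n): print(n,round(d['score'],2),np.round(d['box'],1))
```

```text
12.45 [ 0.54894133 -0.38266246  0.22496358] [ 0.21617716 -0.52931679 -0.62686162]
oil_bottle_a 0.72 [303.3 153.4  22.2  23.6]
oil_bottle_a 0.62 [293.6 212.4  22.5  23. ]
oil_bottle_a 0.58 [131.1 221.2  21.8  17.2]
oil_bottle_a 0.21 [334.9 160.9  94.7  40.1]
dish 0.63 [333.8 160.1  89.7  41. ]
dish 0.62 [239.9 148.8  19.1  15.7]
jar 0.87 [148.6 170.4  24.5  23.1]
```

View pics/w9.png

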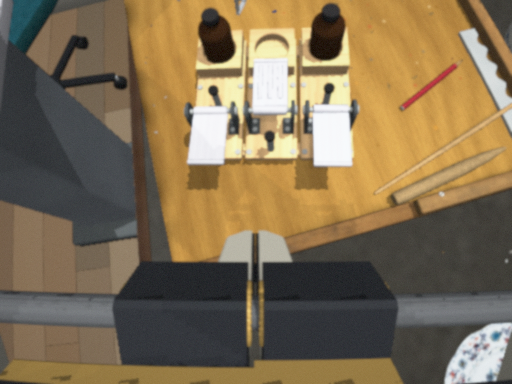

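View pics/t9c.png

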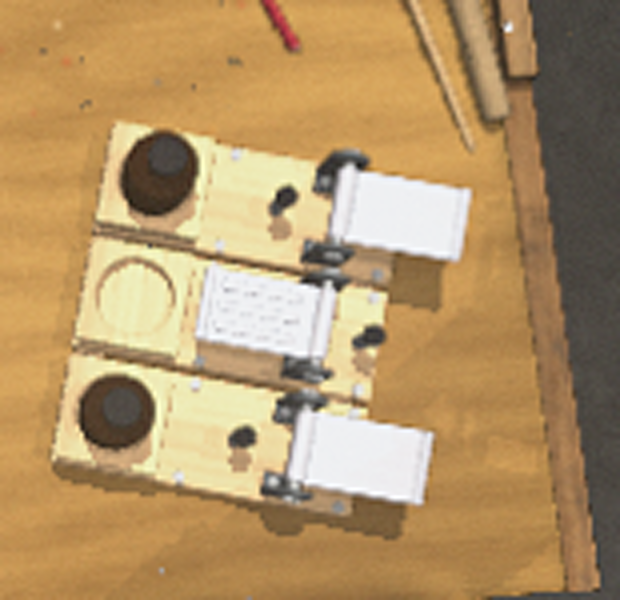

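Run:
```python
from h import *
a=cam('top');w=cam('wrist');im=cv2.imread('pics/w9.png')
h=np.array([.576,-.216,.06]);bx=np.array([.176,.984,0]);ax=np.array([.984,-.176,0])
for t in(3.14,3.04,2.9):
    e=h-.068*np.cos(t)*bx+[0,0,.068*np.sin(t)]
    print(t,proj(a,[e]).round(1),proj(w,[e-.02*ax,e+.02*ax]).round(1))
cv2.imwrite('pics/w9c.png',cv2.resize(im[20:140,220:320],None,fx=5,fy=5,interpolation=cv2.INTER_CUBIC))
```

```text
3.14 [[314.1 185.3]] [[254.5  59.4]
 [288.   58.5]]
3.04 [[314.7 185. ]] [[254.   56.1]
 [288.1  55.2]]
2.9 [[316.  184.5]] [[253.2  52.2]
 [288.1  51.2]]
```

View pics/w9c.png

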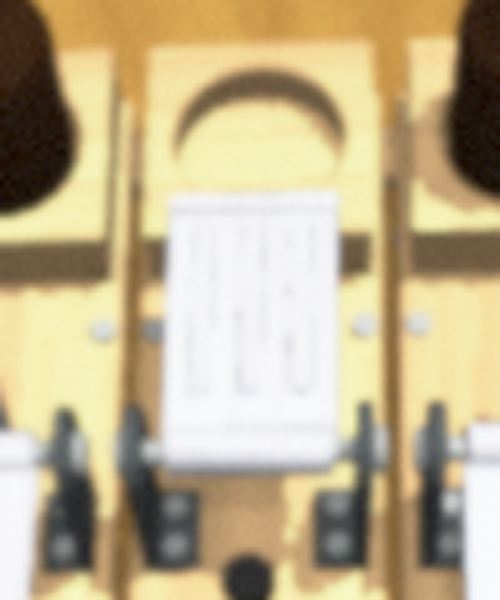

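```bash
python3 -c "
from h import *
print(workorder.close_job())"
```

```text
the job is handed in; nothing more can be done
None
```

The empty bay, the middle of the three, now has its flag lying on the rear rest with the ribbed face up, and the job is handed in at about 12.6 s of the 42 s. I tipped the flag with the closed fingertips under its free edge. I then pressed it down until it met a firm stop, at about 8 N and 61.6 mm tip height, and backed away.

**Flag position:** in the wrist picture the free edge is at row 58.6. I calculated 59 for fully flat and 55.7 for 0.1 rad short of flat. The top view fits flat too, but its pixels are too coarse to confirm it alone.

**Other objects:**
- **Other flags:** both still lie on their front rests in the last pictures.
- **Bottles, jar and dish:** they show within about 2 pixels of where they started. The image network also returned one false "dish" on the rack, which I ignored.

**Arm:** it ended clear of everything, with the force reading back at noise level.

**Disagreement:** the two-view height of the hinge came out 3.5 mm above the stated 60 mm. I used 60 mm, and the height of the stop fitted that.

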